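# Pour returned chestpieces into the sorting tray and lock it

### The job

Take the spouted steel jug by its handle, turn it so that its spout faces the steel tray, and only then tilt it to pour all three chestpieces over the spout into the tray, without touching the chestpieces. Stand the empty jug upright on a clear part of the desk, and with the chestpieces in the tray, throw the lever beside it into the marked notch (the one between the two tall teeth) and let go. Leave everything else on the desk where it is.

Things in the scene. Friction and masses are not known exactly. Their poses are not given: they have to be found in the camera images.
- jug: loose open round stainless jug, 88 mm wide at the foot, 124 mm at the rim, 115 mm high, wall 3 mm, floor 4 mm; 0.3 to 0.52 kg empty, centre of mass near its axis, 60 mm up. Origin: centre of its underside; z up, spout to its +x, handle to its -x. Starts upright on the desk, handle roughly towards the robot. Tilted 100 degrees towards the spout, it empties
- handle_grip (a point): middle of the jug's upright D-handle grip, 100 mm from the jug's axis along its -x, 73 mm above its underside; axes as the jug's. The grip is a flat bar 16 mm wide (y) and 18 mm deep (x), from 30 to 116 mm up, joined to the wall by arms at heights 36 and 108 mm; about 30 mm gap to the wall
- spout_tip (a point): outer end of the jug's spout floor, 95 mm from the jug's axis along its +x and 134 mm above its underside; the spout is an open chute 50 mm wide inside that rises outward from the rim, its sides up to 155 mm high
- chestpiece0: a polished stainless pediatric chestpiece: disc 34 mm across with a smaller bell on its back, 24 mm high overall, short stem to the side; 50 g, slides easily; origin at the centre of the disc's flat face, z towards the bell. Starts in the jug
- chestpiece1: a polished stainless pediatric chestpiece: disc 34 mm across with a smaller bell on its back, 24 mm high overall, short stem to the side; 50 g, slides easily; origin at the centre of the disc's flat face, z towards the bell. Starts in the jug
- chestpiece2: a polished stainless pediatric chestpiece: disc 34 mm across with a smaller bell on its back, 24 mm high overall, short stem to the side; 50 g, slides easily; origin at the centre of the disc's flat face, z towards the bell. Starts in the jug
- dock: fixed grey base plate 220 mm (x) by 340 mm (y), 12 mm thick, lying flat; origin: centre of its underside, z up, its +y roughly towards the robot's left. It carries the tray (centred 55 mm to +y) and the lever (pivot at x 0, y -105 mm, z 45 mm, axis along y)
- tray_floor (a point): centre of the inner floor of the open stainless tray on the dock: inside 170 mm (dock x) by 190 mm (dock y), rim 56 mm above this point and 72 mm above the desk; axes as the dock's
- lever (a joint): lever angle in rad: at 0 it leans 0.7 rad from upright towards the dock's -x, at 0.7 it stands upright, at 1.4 (end stop) it leans 0.7 rad towards +x. Centre of the marked notch: 0.95. It starts near 0 to 0.4. Held by friction only (about 2 N at the knob), it stays where it is left and gives no click
- lever_knob (a point): centre of the lever's black ball knob, 26 mm in diameter, 120 mm from the pivot on a steel rod 10 mm thick; push it, or hold it between fingers set along its swing (pinched along the pivot axis, the ball turns and creeps out)
- notch (a point): where the centre of the knob is when the lever is in the middle of the marked notch. The notches are cut in the round edge (64 mm from the pivot) of an upright aluminium quadrant plate, 6 mm thick, 20 mm to the -y side of the lever; two teeth reaching 78 mm from the pivot flank the marked one
- hammer: bystander: red rubber-headed reflex hammer lying flat, 195 mm long; origin under its middle
- mug: bystander: white ceramic mug, 80 mm wide, 95 mm high, three pen lights sticking up to 150 mm; origin under its centre
- gauge: bystander: black round blood-pressure gauge lying on its back, 60 mm wide, 32 mm high, with a 35 mm steel stub; origin under its centre
- gel: bystander: white pump bottle of hand gel, 60 mm wide, 173 mm high; origin under its centre
- beaker: bystander: plain stainless cup without spout or handle, 72 mm wide, 90 mm high; origin under its centre
There are look-alikes about, which are no part of the job. Leave any black or pink look-alike of the chestpiece2 alone.

How it is judged (in metres and radians):
On the way, in this order (a step that is already met when the one before it is completed fails the run):
1. the jug, still upright, has its spout turned to the tray and close to or over it (angle between jug's own z axis and vertical below 0.35 rad and y of tray_floor in the frame of jug between -0.07 and 0.07 m and x of tray_floor in the frame of jug between 0.06 and 0.24 m and horizontal distance between spout_tip and tray_floor below 0.14 m), for 0.1 s.
2. all three chestpieces lie in the tray (x of chestpiece0 in the frame of tray_floor between -0.088 and 0.088 m and y of chestpiece0 in the frame of tray_floor between -0.098 and 0.098 m and z of chestpiece0 in the frame of tray_floor between -0.005 and 0.055 m and x of chestpiece1 in the frame of tray_floor between -0.088 and 0.088 m and y of chestpiece1 in the frame of tray_floor between -0.098 and 0.098 m and z of chestpiece1 in the frame of tray_floor between -0.005 and 0.055 m and x of chestpiece2 in the frame of tray_floor between -0.088 and 0.088 m and y of chestpiece2 in the frame of tray_floor between -0.098 and 0.098 m and z of chestpiece2 in the frame of tray_floor between -0.005 and 0.055 m), for 0.2 s.
3. the lever is in the marked notch (value of joint lever between 0.85 and 1.05 rad), for 0.2 s.
At the end, for the whole second after the job is handed in: The three chestpieces lie at rest inside the tray, the lever stands within 0.1 rad of the marked notch (0.95 rad), and the jug stands upright (within 0.1 rad) and still on the desk top (all of step 2 and all of step 3 and height (world z) of jug between -0.006 and 0.006 m and angle between jug's own z axis and vertical below 0.1 rad and linear speed of jug below 0.02 m/s and linear speed of each of chestpiece0, chestpiece1, chestpiece2 below 0.03 m/s); the robot touches nothing.
It fails at once if the jug is tilted by more than 0.7 rad while its spout is not turned to the tray (tray centre more than 90 mm to the side of the spout's line) (angle between jug's own z axis and vertical above 0.7 rad and (y of tray_floor in the frame of jug above 0.09 m or y of tray_floor in the frame of jug below -0.09 m)).
It fails at once if the fingers touch a chestpiece (more than 1 N) (contact force between the fingers and chestpiece0 above 1 N or contact force between the fingers and chestpiece1 above 1 N or contact force between the fingers and chestpiece2 above 1 N).
It fails at once if a bystander is moved by more than 30 mm (distance of any of hammer, mug, gauge, gel, beaker from where it was at the start of the episode above 0.03 m).
It also fails if it takes over 72 s, if anything falls off the work surface, if the arm or the gripper's body presses on something with over 40 N, if the wrist force passes 120 N, or if a joint passes its speed limit or range.

### The arm

A 6-joint arm with a two-finger parallel gripper is mounted at the origin on the work surface. World frame = base frame: x ahead of the robot, y to its left, z up, the work surface at z = 0. Lengths are in mm, angles in rad, forces in N, time in s.
With the tool pointing down it reaches from about 375 to 750 mm from the base axis. Payload 9 kg.
Tool frame: the origin (TCP) lies at the very end of the fingers, on their centre line; the grasp point (between the pads) lies 19 mm behind it; z points along the fingers, x is the direction in which the jaws open and shut, and the axes are right-handed (so a half turn about z gives the same grasp; the last joint's range is limited). The gripper opens to 85 mm and grips with 20 to 120 N. Pads are 22 mm wide; open, the fingers measure 114 mm over their backs; the gripper's body (76 mm by 85 mm) begins 54 mm behind the grasp point. The pads swing forward as they close: fully open they stand 13 mm farther back than shut.
Start: joints at [0.925, 0.104, 0.097, 1.564, 0, 1.353], TCP at [248.93, 545.958, 231.331] pointing down, gripper open.
Joint ranges: [-2.99, 2.99], [-0.84, 1.86], [-1.1, 1.16], [-1.84, 2.11], [-1.51, 1.56], [-3.14, 3.14]. Speed limits (rad/s): [2.22, 2.22, 2.57, 3.14, 3.14, 3.14].

### API

Orientations are given as a unit quaternion [w, x, y, z].
In Python, from cell import monitor, optics, ticket gives the robot as it stands.
- The arm moves only by the tool jog_arm, never from a script. Its argument "commands" is a list of rows, each a list of 7 numbers: the shift along the tool's x, y, z normalised to -1 to 1, where 1 is 0.3 m, then the turn, a rotation vector about the tool's x, y, z normalised to -1 to 1, where 1 is 45 degrees, then the finger opening in mm, from 0 to 85.4. In form: [[tx, ty, tz, rx, ry, rz, gripper], ...]. A call has 1 to 5 rows; each row is the pose to reach, as a shift and turn from the pose commanded when the call began, along the tool's axes at that moment; what a row does not reach only later rows make up. A row lasts 1/8 s, in which the tool goes at most 62.5 mm and 10.7 degrees, less where a joint would pass 70% of its speed; a pose out of reach is approached as far as the arm can. A call with a number of a shift or a turn outside -1 to 1 is refused whole. A call with a gripper value outside its range is refused whole. The fingers move at their own pace and stop on an object; "squeeze" is the grip in N (left out, the last holds). Time passes only in rows, so rows that repeat a pose let the fingers close. It gives the time, the measured TCP pose, the force and the opening at its end, in the units of the state.
- monitor.read_state(): the state, without advancing time (a new reading comes with each control period).
- optics.camera(name): name is "scene" or "top" or "wrist"; returns the picture (400x640x3 uint8, red, green, blue); there is no depth.
- optics.camera_model(name): a dict with "mtx" (3x3 intrinsics, pixels), "T" (4x4, takes a point from camera to world coordinates). Camera axes: x right, y down, z forward; pixel columns grow to the right and rows downward; lengths in mm; the calibration is good to about 2 mm. A picture is of the moment at which its call begins: read the wrist's pose just before it. camera_model takes no time and is no camera call; for the wrist camera it gives the pose at the moment of the call.
- ticket.hand_in(): hands the job in, once; it reports no verdict.
The state is a dict: "time_s": time; "qpos": joint angles; "qvel": joint speeds; "tau": joint torques, N m; "tcp_pos": TCP position; "tool_rot": TCP orientation; "force": force on the tool from outside, world axes, zero at the start; "moment": the same for the moment, N m; "opening": opening from 0.0 (shut) to 1.0 (fully open).
Only numpy, scipy, OpenCV 4.12 (cv2) and the standard library are available. Lean on these libraries where they do the work, as an engineer would, in place of code of your own. Each camera call takes 0.05 s, during which the arm holds its last target. There are 200 camera calls.

## Working session

There is one attempt and no reset: what is moved stays moved. The work goes in short steps, Python scripts to look and compute and a tool call to move; the robot and the scene stay as the last step left them, time stands still between calls to the robot, and variables do not carry over. Pictures are saved under pics/ and viewed, about 8 in all and at most 12, crops included, and the job is handed in when it is done.

Besides the shell and the picture viewer there is one more tool, called after "Call:" as name([rows], argument=value, ...), one row to a line, values as JSON. jog_arm: Moves the arm, as the interface text tells. Its arguments: {"type":"object","properties":{"commands":{"type":"array"},"squeeze":{"type":"number"}},"required":["commands"]}

```bash
mkdir -p pics; ls
python3 - <<'E'
from cell import monitor, optics
import cv2,numpy as np
s=monitor.read_state();print(s)
for n in("scene","top"):
    im=optics.camera(n);cv2.imwrite(f"pics/{n}0.png",im[:,:,::-1])
    m=optics.camera_model(n);print(n,np.array(m["mtx"]).round(1).tolist(),np.array(m["T"]).round(4).tolist())
E
```

```text
pics
{'time_s': 0.0, 'qpos': array([ 9.25293519e-01,  1.04671315e-01,  9.64717188e-02,  1.56390488e+00,
       -1.08183960e-05,  1.35312252e+00]), 'qvel': array([-1.70446427e-04,  1.44846209e-03,  6.19255053e-05,  4.96475117e-04,
        5.81834304e-04, -6.20752480e-04]), 'tau': array([-9.32510602e-05, -5.56933129e+01,  5.03646469e+01,  1.70522311e-02,
       -3.71269716e-04, -1.72344068e-05]), 'tcp_pos': array([248.71295675, 545.65806406, 230.5400623 ]), 'tool_rot': array([ 2.31694492e-04,  8.41099235e-01,  5.40880439e-01, -6.11687779e-04]), 'force': array([ 0.32274044,  0.2288735 , -0.23348084]), 'moment': array([-0.00468121,  0.04703296,  0.0075501 ]), 'opening': 1.001227426823266}
scene [[426.0, 0.0, 322.2], [0.0, 426.0, 196.7], [0.0, 0.0, 1.0]] [[-0.533, 0.6771, -0.5073, 1121.2982], [0.8461, 0.425, -0.3218, 350.1194], [-0.0023, -0.6007, -0.7994, 982.2708], [0.0, 0.0, 0.0, 1.0]]
top [[447.9, 0.0, 314.1], [0.0, 447.9, 196.3], [0.0, 0.0, 1.0]] [[-0.029, -0.9971, 0.0705, 477.7747], [-0.9994, 0.0277, -0.0198, 9.2939], [0.0178, -0.0711, -0.9973, 1272.5077], [0.0, 0.0, 0.0, 1.0]]
```

View pics/scene0.png

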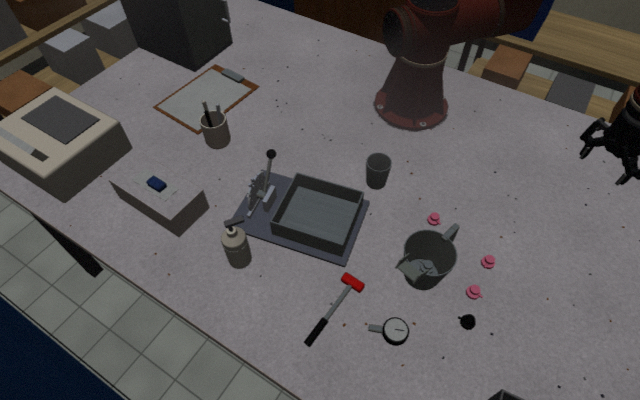

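View pics/top0.png

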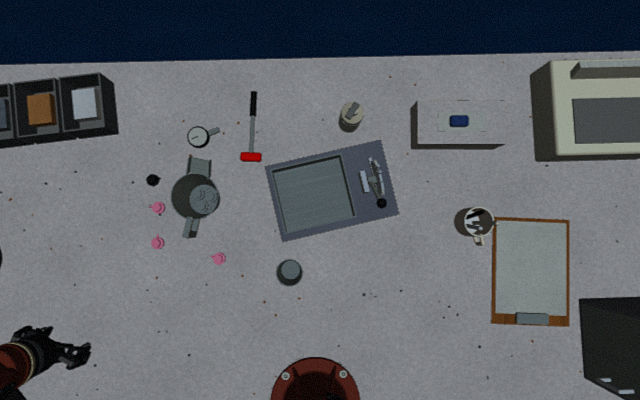

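The top view shows the jug at (195,197) with its handle at (190,230) and spout at (199,165). The tray is at (313,194) and the knob at (381,203). The chestpiece look-alikes on the desk are pink at (158,208), (158,243) and (219,258), and black at (153,180). The steel ones inside the jug are the ones meant. I'll enlarge to confirm.

```bash
cat > h.py <<'E'
import numpy as np,cv2
from scipy.spatial.transform import Rotation as R
from cell import monitor, optics
def ray(m,uv):
    K=np.array(m["mtx"]);T=np.array(m["T"]);d=T[:3,:3]@np.linalg.solve(K,[uv[0],uv[1],1.]);return T[:3,3],d
def onz(m,uv,z):
    o,d=ray(m,uv);return o+d*(z-o[2])/d[2]
def proj(m,P):
    K=np.array(m["mtx"]);T=np.array(m["T"]);p=np.linalg.inv(T)@np.r_[P,1];q=K@p[:3];return q[:2]/q[2]
def tri(a,ua,b,ub):
    A=np.zeros((3,3));c=np.zeros(3);
    for m,u in((a,ua),(b,ub)):
        o,d=ray(m,u);d/=np.linalg.norm(d);M=np.eye(3)-np.outer(d,d);A+=M;c+=M@o
    return np.linalg.solve(A,c)
def pose():
    s=monitor.read_state();q=s["tool_rot"];return np.array(s["tcp_pos"]),R.from_quat([q[1],q[2],q[3],q[0]]),s
E
python3 - <<'E'
from h import *
t=cv2.imread("pics/top0.png");s=cv2.imread("pics/scene0.png")
cv2.imwrite("pics/cropA.png",np.vstack([cv2.resize(t[135:245,140:410],(800,326),interpolation=cv2.INTER_CUBIC),cv2.resize(s[145:300,220:520],(800,413),interpolation=cv2.INTER_CUBIC)])[:739])
c=cv2.imread("pics/cropA.png");cv2.imwrite("pics/cropA.png",cv2.resize(c,(640,591)))
m=optics.camera_model("top");sc=optics.camera_model("scene")
for n,uv,z in[("jugrim",(195,197),110),("handle",(190,232),116),("spout",(199,158),150),("beaker",(290,272),90),("gauge",(199,136),30),("hammerhead",(251,157),15),("gel",(350,115),100),("mug",(474,222),90),("pink1",(158,208),20),("pink2",(158,243),20),("pink3",(219,258),20),("black",(153,180),20),("corners",(265,166),12),("",(382,140),12),("",(399,213),12),("",(284,241),12)]:
    print(n,onz(m,uv,z).round(0))
print("knob",tri(m,(381.5,203),sc,(271,154)))
E
```

```text
jugrim [567. 295. 110.]
handle [477. 307. 116.]
spout [662. 274. 150.]
beaker [365.  55.  90.]
gauge [744. 302.  30.]
hammerhead [683. 160.  15.]
gel [ 775. -116.  100.]
mug [ 481. -436.   90.]
pink1 [546. 420.  20.]
pink2 [449. 420.  20.]
pink3 [403. 253.  20.]
black [625. 433.  20.]
corners [657. 121.  12.]
 [ 723. -214.   12.]
 [ 513. -254.   12.]
 [444.  72.  12.]
knob [ 536.08110034 -183.95378807  136.03456926]
```

View pics/cropA.png

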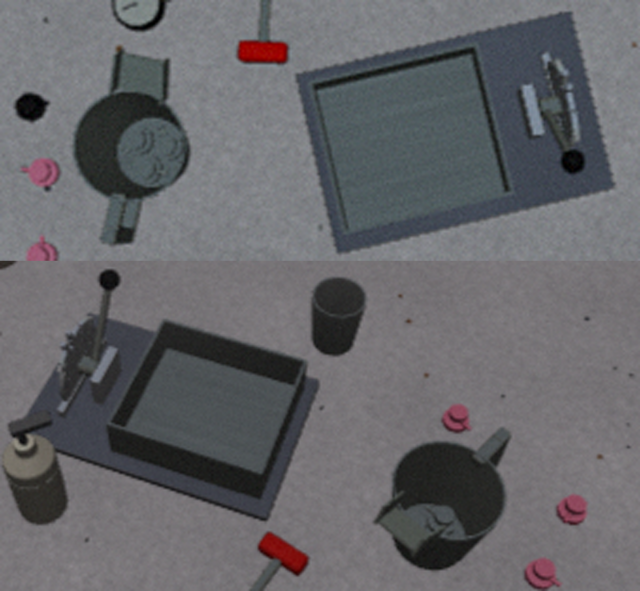

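Confirmed: three steel chestpieces lie inside the spouted jug, and the pink and black ones are decoys on the desk. Next I'll work out the approach to the handle, with the tool pitched 35° below horizontal and the jaws across the bar.

```bash
cat >> h.py <<'E'
def tool(yaw,pitch):
    """tool z: heading yaw(deg), pitched down by pitch(deg); x = left of heading"""
    y,p=np.radians([yaw,pitch]);z=np.array([np.cos(p)*np.cos(y),np.cos(p)*np.sin(y),-np.sin(p)])
    x=np.array([-np.sin(y),np.cos(y),0]);return R.from_matrix(np.c_[x,np.cross(z,x),z])
def delta(P,Q,Pt,Qt):
    print("shift",(Q.inv().apply(np.array(Pt)-P)/300).round(3),"turn",((Q.inv()*Qt).as_rotvec()/(np.pi/4)).round(3))
E
python3 - <<'E'
from h import *
m=optics.camera_model("top");sc=optics.camera_model("scene")
print("outer",onz(m,(189.5,237.5),116),"hd tri",tri(m,(190,233),sc,(457,227)))
t=cv2.imread("pics/top0.png")
P,Q,s=pose();g=np.array([469,313,75.])
T=tool(-10,35);z=T.apply([0,0,1]);print(z)
pre=g-z*(160-19)+[0,0,20];print(pre)
mid=tool(-10,65)
delta(P,Q,np.array([300,400,260]),mid)
delta(np.array([300,400,260]),mid,pre,T)
E
```

```text
outer [462.81823431 308.40690074 116.        ] hd tri [471.35751304 318.04495613 104.03015051]
[ 0.80670728 -0.14224426 -0.57357644]
[355.25427294 333.05644062 175.87427753]
shift [-0.371  0.357 -0.098] turn [-0.553  0.072 -0.317]
shift [-0.188  0.081  0.347] turn [-0.667 -0.     0.   ]
```

Call:
jog_arm([
  [-0.371, 0.357, -0.098, -0.553, 0.072, -0.317, 85],
  [-0.371, 0.357, -0.098, -0.553, 0.072, -0.317, 85],
  [-0.371, 0.357, -0.098, -0.553, 0.072, -0.317, 85],
  [-0.371, 0.357, -0.098, -0.553, 0.072, -0.317, 85],
  [-0.371, 0.357, -0.098, -0.553, 0.072, -0.317, 85],
], squeeze=120)

```text
time_s: 0.72
tcp_pos: [300.1, 400.8, 260.9]
tool_rot: [0.165, 0.748, 0.627, 0.14]
force: [0.0, -0.0, -0.1]
opening: 0.998
```

Call:
jog_arm([
  [-0.188, 0.081, 0.347, -0.667, 0, 0, 85],
  [-0.188, 0.081, 0.347, -0.667, 0, 0, 85],
  [-0.188, 0.081, 0.347, -0.667, 0, 0, 85],
  [-0.188, 0.081, 0.347, -0.667, 0, 0, 85],
  [-0.188, 0.081, 0.347, -0.667, 0, 0, 85],
])

```text
time_s: 1.35
tcp_pos: [356.0, 336.0, 179.1]
tool_rot: [0.352, 0.68, 0.57, 0.298]
force: [0.6, 0.2, 0.5]
opening: 0.997
```

Run:
```python
from h import *
P,Q,s=pose();print(s["time_s"],P,Q.as_matrix().round(3).tolist(),s["qpos"].round(3))
m=optics.camera_model("wrist");im=optics.camera("wrist");cv2.imwrite("pics/w1.png",im[:,:,::-1])
print(np.array(m["mtx"]).round(1).tolist(),np.array(m["T"]).round(3).tolist())
for p in([472,307,116],[472,307,73],[472,307,30],[570,290,115],[570,290,4],[664,274,134]): print(p,proj(m,np.array(p,float)).round(0))
```

```text
1.35 [356.04363558 335.99594811 179.06891407] [[0.174, 0.565, 0.807], [0.985, -0.103, -0.14], [0.004, 0.819, -0.574]] [ 0.95  -0.838 -1.012  0.842 -0.829  0.877]
[[312.9, 0.0, 321.8], [0.0, 312.9, 195.2], [0.0, 0.0, 1.0]] [[0.174, 0.303, 0.937, 199.186], [0.985, -0.057, -0.165, 362.067], [0.004, 0.951, -0.308, 199.41], [0.0, 0.0, 0.0, 1.0]]
[472, 307, 116] [314. 202.]
[472, 307, 73] [314. 160.]
[472, 307, 30] [315. 121.]
[570, 290, 115] [316. 224.]
[570, 290, 4] [317. 143.]
[664, 274, 134] [318. 251.]
```

View pics/w1.png

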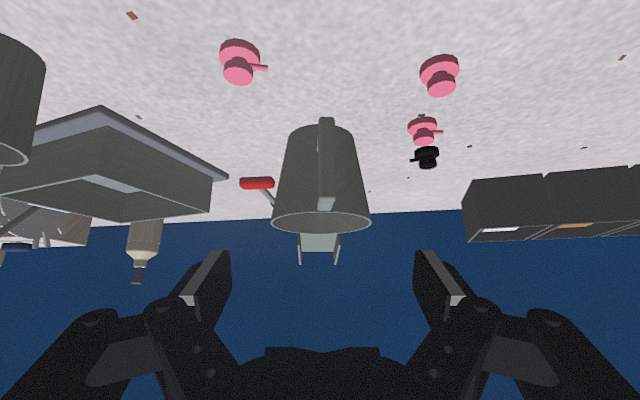

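The handle shows at (326,119)-(327,205), upside down, about 10 mm further left than I estimated. That puts the grip at about (471,317) with jug yaw about -12°.

Run:
```python
from h import *
P,Q,s=pose();T=tool(-12,35);z=T.apply([0,0,1]);g=np.array([471,317,75.])
delta(P,Q,g+z*20,T);print(g+z*20)
```

```text
shift [-0.001 -0.067  0.585] turn [ 0.    -0.04   0.019]
[487.02503214 313.59377427  63.52847127]
```

Call:
jog_arm([
  [0, -0.067, 0.2, 0, -0.04, 0.019, 85],
  [0, -0.067, 0.4, 0, -0.04, 0.019, 85],
  [0, -0.067, 0.5, 0, -0.04, 0.019, 85],
  [0, -0.067, 0.585, 0, -0.04, 0.019, 85],
  [0, -0.067, 0.585, 0, -0.04, 0.019, 85],
])

```text
time_s: 2.02
tcp_pos: [488.8, 311.8, 62.0]
tool_rot: [0.36, 0.69, 0.558, 0.29]
force: [-0.7, -0.4, 0.0]
opening: 0.997
```

Run:
```python
from h import *
P,Q,s=pose();print(s["time_s"],P,s["force"],s["qpos"].round(3))
im=optics.camera("wrist");cv2.imwrite("pics/w2.png",im[:,:,::-1])
```

```text
2.025 [488.78049204 311.8190001   62.01928689] [-0.68882621 -0.3961203   0.02316657] [ 0.678 -0.509 -1.064  0.283 -0.692  0.614]
```

View pics/w2.png

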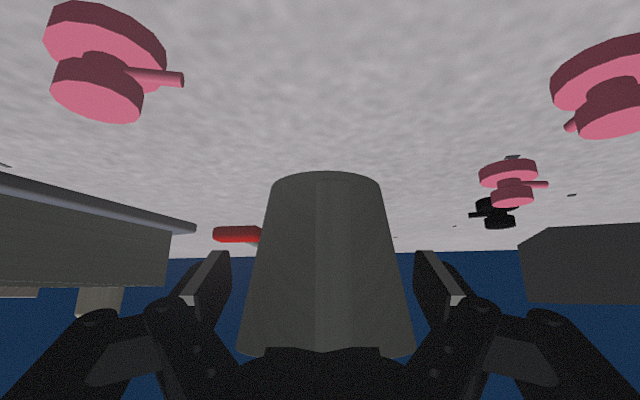

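The bar is centred near column 333 and the jaws near 322, so I'll shift about 5 mm along +x and close.

Call:
jog_arm([
  [0.016, 0, 0, 0, 0, 0, 85],
  [0.016, 0, 0, 0, 0, 0, 10],
  [0.016, 0, 0, 0, 0, 0, 0],
  [0.016, 0, 0, 0, 0, 0, 0],
  [0.016, 0, 0, 0, 0, 0, 0],
], squeeze=120)

```text
time_s: 2.7
tcp_pos: [486.8, 316.1, 59.7]
tool_rot: [0.361, 0.688, 0.559, 0.289]
force: [-1.4, -1.9, 3.0]
opening: 0.165
```

Call:
jog_arm([
  [0, 0, 0, 0, 0, 0, 0],
  [0, 0, 0, 0, 0, 0, 0],
  [0, 0, 0, 0, 0, 0, 0],
])

```text
time_s: 3.08
tcp_pos: [486.8, 316.0, 59.7]
tool_rot: [0.361, 0.689, 0.559, 0.289]
force: [-5.4, -1.5, 4.1]
opening: 0.165
```

Run:
```python
from h import *
P,Q,s=pose();print(s["time_s"],P,s["force"],s["moment"],s["opening"]*85.4)
```

```text
3.075 [486.78845635 315.99197528  59.66384109] [-5.41071024 -1.47548673  4.14542839] [ 0.14765749  0.70132866 -0.38778989] 14.084357288764107
```

```bash
cat >> h.py <<'E'
# grasp transform: jug in tool
P0=np.array([486.8,316.0,59.7]);q0=[0.361,0.689,0.559,0.289];Q0=R.from_quat(q0[1:]+q0[:1])
zz=Q0.apply([0,0,1]);xx=Q0.apply([1,0,0]);YAW0=np.degrees(np.arctan2(-xx[0],xx[1]))
J0=R.from_euler('z',YAW0,degrees=True);gp=P0-19*zz;O0=gp+J0.apply([100,0,0]);O0[2]=0
def tcp_for_jug(O,J):
    O=np.array(O,float);return O+J.apply(J0.inv().apply(P0-O0)),J*J0.inv()*Q0
def jug_for_tcp(P,Q):
    J=Q*Q0.inv()*J0;return P-J.apply(J0.inv().apply(P0-O0)),J
def jug_R(yaw,tilt): return R.from_euler('ZY',[yaw,tilt],degrees=True)
def tip_O(tip,J): return np.array(tip,float)-J.apply([95,0,134])
TRAY=np.array([573,-15,16.])
E
python3 - <<'E'
from h import *
print(YAW0,O0,np.degrees(np.arcsin(-zz[2])))
P,Q,s=pose();Qc=Q
W=[]
J=J0;O=O0+[0,0,140];W.append((O,J))
d=np.array([.5,-.866,0])
J=jug_R(-38,0);W.append((np.array([520,210,140.]),J))
J=jug_R(-60,0);W.append((np.r_[(TRAY-155*d)[:2],140],J))
for O,J in W:
    Pt,Qt=tcp_for_jug(O,J);print(O.round(),Pt.round());delta(P,Q,Pt,Qt);P,Q=Pt,Qt
E
```

```text
-12.053501897031088 [569.37623168 298.42681119   0.        ] 34.94305641336757
[569. 298. 140.] [487. 316. 200.]
shift [-0.002  0.383 -0.267] turn [ 0.    -0.001  0.   ]
[520. 210. 140.] [453. 262. 200.]
shift [-0.199 -0.042 -0.058] turn [ 0.003 -0.473  0.33 ]
[496. 119. 140.] [453. 192. 200.]
shift [-0.183  0.081  0.117] turn [ 0.003 -0.401  0.28 ]
```

Lift gently first.

Call:
jog_arm([
  [0, 0.04, -0.028, 0, 0, 0, 0],
  [0, 0.12, -0.08, 0, 0, 0, 0],
  [0, 0.22, -0.155, 0, 0, 0, 0],
  [0, 0.32, -0.223, 0, 0, 0, 0],
  [0, 0.383, -0.267, 0, 0, 0, 0],
])

```text
time_s: 3.7
tcp_pos: [486.7, 316.6, 199.6]
tool_rot: [0.36, 0.689, 0.56, 0.289]
force: [0.1, 1.1, -6.1]
opening: 0.173
```

Call:
jog_arm([
  [-0.04, -0.008, -0.012, 0, -0.095, 0.066, 0],
  [-0.08, -0.016, -0.024, 0, -0.19, 0.132, 0],
  [-0.12, -0.025, -0.035, 0, -0.285, 0.2, 0],
  [-0.16, -0.034, -0.046, 0, -0.38, 0.265, 0],
  [-0.199, -0.042, -0.058, 0, -0.473, 0.33, 0],
])

```text
time_s: 4.32
tcp_pos: [452.6, 262.2, 197.3]
tool_rot: [0.417, 0.797, 0.39, 0.199]
force: [-0.3, -0.8, -5.9]
opening: 0.168
```

Run:
```python
from h import *
P,Q,s=pose();print(s["time_s"],P,s["force"],s["moment"],s["opening"]*85.4,s["qpos"].round(3))
im=optics.camera("scene");cv2.imwrite("pics/s1.png",im[100:330,200:520,::-1])
O,J=jug_for_tcp(P,Q);print(O,J.as_euler('ZYX',degrees=True))
d=np.array([.5,-.866,0])
Pt,Qt=tcp_for_jug(np.r_[(TRAY-155*d)[:2],140],jug_R(-60,0));delta(P,Q,Pt,Qt)
```

```text
4.325 [452.58190629 262.22903317 197.3017732 ] [-0.28332906 -0.83262481 -5.91376477] [ 1.42925125  1.81658043 -0.00671208] 14.38221684455704 [ 0.749 -0.294 -0.581  1.071 -0.944  1.301]
[518.95779267 210.12297793 137.54441618] [-38.08607161   0.03894227  -0.12142173]
shift [-0.182  0.089  0.115] turn [ 0.002 -0.398  0.281]
```

View pics/s1.png

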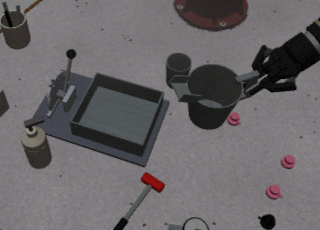

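Call:
jog_arm([
  [-0.037, 0.018, 0.023, 0, -0.08, 0.056, 0],
  [-0.073, 0.036, 0.046, 0, -0.16, 0.112, 0],
  [-0.11, 0.054, 0.069, 0, -0.24, 0.168, 0],
  [-0.146, 0.072, 0.092, 0, -0.32, 0.225, 0],
  [-0.182, 0.089, 0.115, 0, -0.398, 0.281, 0],
])

```text
time_s: 5.0
tcp_pos: [454.1, 192.7, 200.4]
tool_rot: [0.447, 0.856, 0.23, 0.118]
force: [0.9, -0.3, -6.4]
opening: 0.169
```

Call:
jog_arm([
  [0, 0, 0, 0, 0, 0, 0],
  [0, 0, 0, 0, 0, 0, 0],
])

```text
time_s: 5.25
tcp_pos: [454.3, 193.3, 201.2]
tool_rot: [0.447, 0.855, 0.232, 0.12]
force: [0.1, 0.7, -6.1]
opening: 0.167
```

Run:
```python
from h import *
P,Q,s=pose();print(s["time_s"],P,s["force"],s["moment"],s["opening"]*85.4,s["qpos"].round(3))
O,J=jug_for_tcp(P,Q);print(O,J.as_euler('ZYX',degrees=True),"tray in jug",J.inv().apply(TRAY-O),"tip",O+J.apply([95,0,134]))
d=np.array([.5,-.866,0])
for t,zt,b in((30,235,50),(60,175,40),(85,130,32),(100,108,30),(112,108,30)):
    Jt=jug_R(-60,t);Pt,Qt=tcp_for_jug(tip_O(np.r_[(TRAY-b*d)[:2],zt],Jt),Jt);print(t,Pt.round());delta(P,Q,Pt,Qt);P,Q=Pt,Qt
```

```text
5.25 [454.29137204 193.251329   201.19984094] [ 0.12516029  0.66659658 -6.10141831] [1.9757632  1.12503759 0.03390464] 14.23815443402115 [ 0.643 -0.021 -0.326  1.432 -0.953  1.771]
[497.04191918 120.29950503 141.68376662] [-59.77380872  -0.12448725   0.14887283] tray in jug [ 154.86982429   -2.80804764 -126.01368057] tip [544.41882506  38.29172932 275.88940552]
30 [452. 195. 260.]
shift [-0.005  0.157 -0.12 ] turn [ 0.669 -0.003 -0.   ]
60 [476. 153. 293.]
shift [-0.001  0.193 -0.031] turn [ 0.667  0.003 -0.002]
85 [512.  90. 302.]
shift [-0.001  0.238 -0.051] turn [ 0.556  0.002 -0.002]
100 [537.  47. 298.]
shift [-0.001  0.151 -0.069] turn [ 0.333  0.001 -0.001]
112 [557.  12. 302.]
shift [-0.001  0.084 -0.106] turn [ 0.267  0.001 -0.001]
```

Call:
jog_arm([
  [-0.001, 0.031, -0.024, 0.134, 0, 0, 0],
  [-0.002, 0.063, -0.048, 0.268, 0, 0, 0],
  [-0.003, 0.094, -0.072, 0.4, 0, 0, 0],
  [-0.004, 0.126, -0.096, 0.535, 0, 0, 0],
  [-0.005, 0.157, -0.12, 0.669, 0, 0, 0],
])

```text
time_s: 5.88
tcp_pos: [451.6, 195.2, 261.9]
tool_rot: [0.209, 0.942, 0.255, 0.056]
force: [0.5, -0.2, -6.0]
opening: 0.168
```

Call:
jog_arm([
  [0, 0.039, -0.006, 0.133, 0, 0, 0],
  [0, 0.077, -0.012, 0.267, 0, 0, 0],
  [0, 0.116, -0.018, 0.4, 0, 0, 0],
  [0, 0.154, -0.025, 0.534, 0, 0, 0],
  [-0.001, 0.193, -0.031, 0.667, 0, 0, 0],
])

```text
time_s: 6.5
tcp_pos: [476.1, 152.3, 294.8]
tool_rot: [-0.041, 0.964, 0.261, -0.011]
force: [-0.2, 0.6, -6.3]
opening: 0.166
```

Run:
```python
from h import *
P,Q,s=pose();print(s["time_s"],P,s["force"],s["moment"],s["opening"]*85.4,s["qpos"].round(3))
O,J=jug_for_tcp(P,Q);print(O,J.as_euler('ZYX',degrees=True),"tray in jug",J.inv().apply(TRAY-O),"tip",O+J.apply([95,0,134]))
im=optics.camera("scene");cv2.imwrite("pics/s2.png",cv2.resize(im[50:330,180:500,::-1],None,fx=1.5,fy=1.5))
d=np.array([.5,-.866,0])
for t,zt,b in((85,130,32),(100,108,30),(112,108,30)):
    Jt=jug_R(-60,t);Pt,Qt=tcp_for_jug(tip_O(np.r_[(TRAY-b*d)[:2],zt],Jt),Jt);print(t,Pt.round());delta(P,Q,Pt,Qt);P,Q=Pt,Qt
```

```text
6.5 [476.11970629 152.26954714 294.76267893] [-0.15283741  0.64537817 -6.3036005 ] [-0.08420198  0.03988217  0.00429941] 14.215783059671159 [ 1.000e-03 -1.400e-01 -3.000e-02  1.724e+00  7.400e-02  1.041e+00]
[471.69660631 160.58089611 191.79133016] [-59.69230456  59.95519973   0.30467492] tray in jug [253.66120331  -0.68267793  87.45940941] tip [553.6197614   19.0174433  176.64585261]
85 [512.  90. 302.]
shift [-0.001  0.236 -0.045] turn [ 0.557 -0.001  0.   ]
100 [537.  47. 298.]
shift [-0.001  0.151 -0.069] turn [ 0.333  0.001 -0.001]
112 [557.  12. 302.]
shift [-0.001  0.084 -0.106] turn [ 0.267  0.001 -0.001]
```

View pics/s2.png

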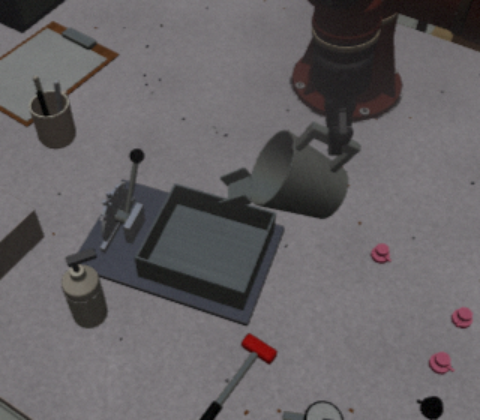

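At 60° of tilt the jug is firmly held and the spout is heading over the tray, so I'll continue slowly.

Call:
jog_arm([
  [0, 0.047, -0.009, 0.111, 0, 0, 0],
  [0, 0.094, -0.018, 0.223, 0, 0, 0],
  [0, 0.142, -0.027, 0.334, 0, 0, 0],
  [0, 0.189, -0.036, 0.446, 0, 0, 0],
  [-0.001, 0.236, -0.045, 0.557, 0, 0, 0],
])

```text
time_s: 7.18
tcp_pos: [511.9, 89.7, 301.4]
tool_rot: [-0.248, 0.933, 0.253, -0.068]
force: [0.1, -0.7, -5.5]
opening: 0.168
```

Call:
jog_arm([
  [0, 0.03, -0.014, 0.067, 0, 0, 0],
  [0, 0.06, -0.028, 0.133, 0, 0, 0],
  [0, 0.09, -0.041, 0.2, 0, 0, 0],
  [0, 0.12, -0.055, 0.267, 0, 0, 0],
  [-0.001, 0.151, -0.069, 0.333, 0, 0, 0],
])

```text
time_s: 7.8
tcp_pos: [525.3, 60.0, 263.2]
tool_rot: [-0.355, 0.9, 0.237, -0.082]
force: [-0.4, 0.1, -6.1]
opening: 0.167
```

Call:
jog_arm([
  [0, 0, 0, 0, 0, 0, 0],
  [0, 0, 0, 0, 0, 0, 0],
  [0, 0, 0, 0, 0, 0, 0],
  [0, 0, 0, 0, 0, 0, 0],
  [0, 0, 0, 0, 0, 0, 0],
])

```text
time_s: 8.43
tcp_pos: [525.5, 60.1, 264.6]
tool_rot: [-0.355, 0.901, 0.236, -0.082]
force: [-0.6, 0.8, -7.0]
opening: 0.164
```

Run:
```python
from h import *
P,Q,s=pose();print(s["time_s"],P,s["force"],s["moment"],s["opening"]*85.4,s["qpos"].round(3))
O,J=jug_for_tcp(P,Q);print(O,J.as_euler('ZYX',degrees=True),"tray in jug",J.inv().apply(TRAY-O),"tip",O+J.apply([95,0,134]))
a=optics.camera("scene")[50:330,200:480,::-1];b=optics.camera("top")[90:290,200:400,::-1]
cv2.imwrite("pics/s3.png",np.hstack([cv2.resize(a,(400,400)),cv2.resize(b,(400,400))]))
d=np.array([.5,-.866,0])
for t,zt,b in((112,108,30),):
    Jt=jug_R(-60,t);Pt,Qt=tcp_for_jug(tip_O(np.r_[(TRAY-b*d)[:2],zt],Jt),Jt);print(t,Pt.round());delta(P,Q,Pt,Qt);P,Q=Pt,Qt
```

```text
8.425 [525.50630399  60.06220494 264.56459546] [-0.59401969  0.84324522 -6.96502108] [-1.45490781e+00 -7.77151907e-01  1.41153634e-03] 14.026149022040101 [-0.4    0.455  0.374  2.111  0.444  0.513]
[492.95171304 122.69514585 189.00631118] [110.83175662  82.15121403 172.0953035 ] tray in jug [149.92380501   0.94165452 181.16520395] tip [552.32068193  18.48568425  76.77122911]
112 [557.  12. 302.]
shift [ 0.018  0.055 -0.221] turn [ 0.317 -0.037 -0.002]
```

View pics/s3.png

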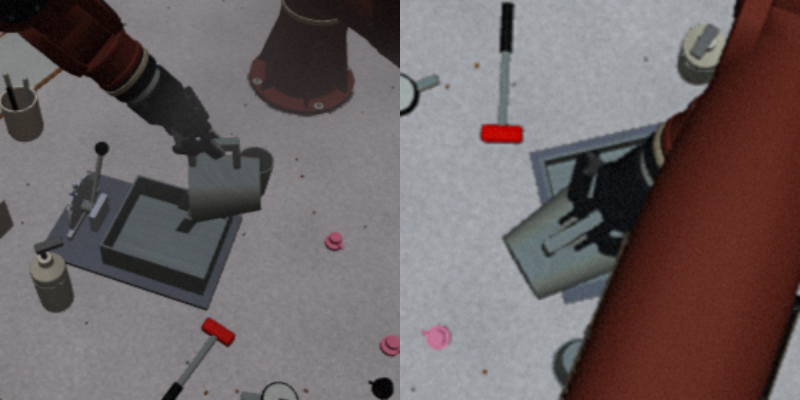

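J4 reached its limit at about 98° of tilt and the pieces are still in the jug. I'll swing the spout heading to about -100° about the tip, staying over the tray, so the tilt uses J5 instead.

Run:
```python
from h import *
P,Q,s=pose()
for y,t,zt,b in((-68,97,115,30),(-84,98,115,30),(-100,100,112,30),(-100,112,108,30)):
    d=np.array([np.cos(np.radians(y)),np.sin(np.radians(y)),0])
    Jt=jug_R(y,t);Pt,Qt=tcp_for_jug(tip_O(np.r_[(TRAY-b*d)[:2],zt],Jt),Jt);print(t,Pt.round());delta(P,Q,Pt,Qt);P,Q=Pt,Qt
```

```text
97 [542.  61. 302.]
shift [ 0.053 -0.067 -0.108] turn [-0.019  0.082  0.125]
98 [565.  63. 303.]
shift [ 0.072  0.014 -0.016] turn [0.022 0.24  0.262]
100 [585.  56. 302.]
shift [ 0.066  0.026 -0.018] turn [0.044 0.247 0.256]
112 [578.  16. 302.]
shift [-0.001  0.094 -0.096] turn [ 0.267  0.001 -0.001]
```

Call:
jog_arm([
  [0.027, -0.033, -0.054, -0.01, 0.041, 0.063, 0],
  [0.053, -0.067, -0.108, -0.019, 0.082, 0.125, 0],
  [0.053, -0.067, -0.108, -0.019, 0.082, 0.125, 0],
])

```text
time_s: 8.9
tcp_pos: [540.7, 63.8, 296.5]
tool_rot: [-0.348, 0.918, 0.18, -0.064]
force: [0.0, 0.6, -5.8]
opening: 0.168
```

```bash
cat > k.py <<'E'
from h import *
def keys(ks):
    P,Q,s=pose();print(s["time_s"],P.round(1),s["force"].round(1),round(s["opening"]*85.4,1),s["qpos"].round(3))
    O,J=jug_for_tcp(P,Q);print("O",O.round(1),"tilt",np.degrees(np.arccos(J.apply([0,0,1])[2])).round(1),"tray in jug",J.inv().apply(TRAY-O).round(),"tip",(O+J.apply([95,0,134])).round())
    for y,t,zt,b in ks:
        d=np.array([np.cos(np.radians(y)),np.sin(np.radians(y)),0])
        Jt=jug_R(y,t);Pt,Qt=tcp_for_jug(tip_O(np.r_[(TRAY-b*d)[:2],zt],Jt),Jt);print(y,t,Pt.round());delta(P,Q,Pt,Qt);P,Q=Pt,Qt
E
python3 -c "
from k import *
keys(((-84,98,115,30),(-100,100,112,30),(-100,112,108,30)))"
```

```text
8.9 [540.7  63.8 296.5] [ 0.   0.6 -5.8] 14.4 [-0.406  0.412  0.396  2.111  0.489  0.635]
O [515.7 128.  219.4] tilt 96.5 tray in jug [185.  -1. 176.] tip [562.  15. 110.]
-84 98 [565.  63. 303.]
shift [ 0.074  0.01  -0.037] turn [0.032 0.228 0.265]
-100 100 [585.  56. 302.]
shift [ 0.066  0.026 -0.018] turn [0.044 0.247 0.256]
-100 112 [578.  16. 302.]
shift [-0.001  0.094 -0.096] turn [ 0.267  0.001 -0.001]
```

Call:
jog_arm([
  [0.025, 0.003, -0.012, 0.01, 0.076, 0.09, 0],
  [0.05, 0.007, -0.025, 0.02, 0.152, 0.177, 0],
  [0.074, 0.01, -0.037, 0.032, 0.228, 0.265, 0],
  [0.074, 0.01, -0.037, 0.032, 0.228, 0.265, 0],
])

```text
time_s: 9.4
tcp_pos: [563.9, 63.0, 301.1]
tool_rot: [-0.366, 0.929, 0.051, -0.021]
force: [-0.6, -0.9, -4.8]
opening: 0.165
```

```bash
python3 -c "
from k import *
keys(((-100,100,112,30),(-100,112,108,30)))"
```

```text
9.4 [563.9  63.  301.1] [-0.6 -0.9 -4.8] 14.1 [-0.454  0.304  0.274  2.006  0.613  0.857]
O [556.3 133.6 225.9] tilt 98.1 tray in jug [187.   2. 178.] tip [569.  15. 113.]
-100 100 [585.  56. 302.]
shift [ 0.069  0.022 -0.023] turn [0.043 0.251 0.254]
-100 112 [578.  16. 302.]
shift [-0.001  0.094 -0.096] turn [ 0.267  0.001 -0.001]
```

Call:
jog_arm([
  [0.023, 0.007, -0.008, 0.014, 0.084, 0.085, 0],
  [0.046, 0.015, -0.015, 0.028, 0.167, 0.169, 0],
  [0.069, 0.022, -0.023, 0.043, 0.251, 0.254, 0],
  [0.069, 0.022, -0.023, 0.043, 0.251, 0.254, 0],
])

```text
time_s: 9.9
tcp_pos: [585.3, 56.1, 301.7]
tool_rot: [-0.381, 0.921, -0.077, 0.033]
force: [0.2, -0.2, -5.4]
opening: 0.164
```

Call:
jog_arm([
  [0, 0.031, -0.032, 0.089, 0, 0, 0],
  [0, 0.063, -0.064, 0.178, 0, 0, 0],
  [-0.001, 0.094, -0.096, 0.267, 0, 0, 0],
  [-0.001, 0.094, -0.096, 0.267, 0, 0, 0],
  [-0.001, 0.094, -0.096, 0.267, 0, 0, 0],
])

```text
time_s: 10.52
tcp_pos: [579.1, 16.8, 302.6]
tool_rot: [-0.475, 0.876, -0.073, 0.041]
force: [0.5, -0.2, -4.6]
opening: 0.163
```

Call:
jog_arm([
  [0, 0, 0, 0, 0, 0, 0],
  [0, 0, 0, 0, 0, 0, 0],
  [0, 0, 0, 0, 0, 0, 0],
  [0, 0, 0, 0, 0, 0, 0],
  [0, 0, 0, 0, 0, 0, 0],
])

```text
time_s: 11.15
tcp_pos: [579.0, 16.5, 302.6]
tool_rot: [-0.475, 0.876, -0.074, 0.041]
force: [0.3, -1.3, -4.1]
opening: 0.162
```

```bash
python3 -c "
from k import *
keys(())
a=optics.camera('scene')[50:330,200:480,::-1];b=optics.camera('top')[90:290,200:400,::-1]
cv2.imwrite('pics/s4.png',np.hstack([cv2.resize(a,(400,400)),cv2.resize(b,(400,400))]))
keys(((-100,85,170,40),(-100,60,220,50)))"
```

```text
11.15 [579.   16.5 302.6] [ 0.3 -1.3 -4.1] 13.9 [-0.636  0.294  0.145  2.025  0.848  0.826]
O [594.2 102.1 246.8] tilt 112.0 tray in jug [169.  -0. 197.] tip [579.  15. 108.]
11.25 [579.1  16.4 302.6] [ 0.5  1.2 -4.2] 14.4 [-0.636  0.294  0.145  2.025  0.848  0.826]
O [594.3 102.1 246.8] tilt 112.0 tray in jug [169.  -0. 197.] tip [579.  15. 108.]
-100 85 [595. 113. 342.]
shift [-0.    -0.288  0.201] turn [-0.601 -0.003  0.001]
-100 60 [608. 186. 338.]
shift [ 0.001 -0.208  0.135] turn [-0.556 -0.002  0.002]
```

View pics/s4.png

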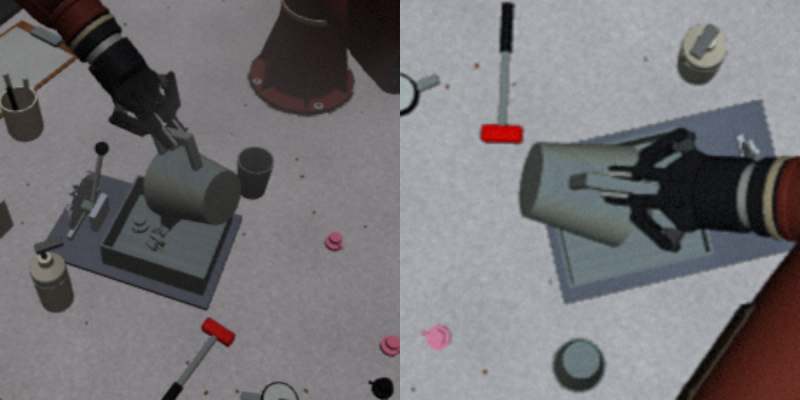

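Three pieces lie in the tray, at about (138,226), (160,232) and (155,243) in the left crop, and the wrist load fell by about 1.7 N, so the jug is empty. Next I'll un-tilt and return to the jug's original clear spot.

```bash
python3 -c "
from k import *
keys(((-100,85,165,40),(-80,60,215,60),(-60,30,260,80)))
J=jug_R(-60,30);y=np.radians(-60);P,Q=tcp_for_jug(tip_O(np.r_[(TRAY-80*np.array([np.cos(y),np.sin(y),0]))[:2],260],J),J)
for O,yw in(([520,210,140],-38),([569,298,110],-15)):
  Pt,Qt=tcp_for_jug(O,jug_R(yw,0));delta(P,Q,Pt,Qt);P,Q=Pt,Qt
"
```

```text
11.25 [579.1  16.4 302.6] [ 0.5  1.2 -4.2] 14.4 [-0.636  0.294  0.145  2.025  0.848  0.826]
O [594.3 102.1 246.8] tilt 112.0 tray in jug [169.  -0. 197.] tip [579.  15. 108.]
-100 85 [595. 113. 337.]
shift [-0.    -0.274  0.21 ] turn [-0.601 -0.003  0.001]
-80 60 [536. 196. 333.]
shift [-0.243 -0.201  0.131] turn [-0.551 -0.137 -0.426]
-60 30 [437. 221. 285.]
shift [-0.31  -0.127  0.172] turn [-0.662  0.076 -0.441]
shift [ 0.118 -0.202  0.22 ] turn [-0.661  0.315 -0.376]
shift [ 0.222 -0.098  0.032] turn [-0.003  0.419 -0.293]
```

Call:
jog_arm([
  [0, -0.07, 0.052, -0.15, 0, 0, 0],
  [0, -0.137, 0.105, -0.3, 0, 0, 0],
  [0, -0.205, 0.157, -0.45, 0, 0, 0],
  [0, -0.274, 0.21, -0.601, 0, 0, 0],
  [0, -0.274, 0.21, -0.601, 0, 0, 0],
])

```text
time_s: 11.88
tcp_pos: [595.4, 115.7, 340.1]
tool_rot: [-0.257, 0.963, -0.079, 0.024]
force: [0.1, -0.6, -4.3]
opening: 0.166
```

Call:
jog_arm([
  [-0.05, -0.04, 0.026, -0.11, -0.027, -0.085, 0],
  [-0.1, -0.08, 0.052, -0.22, -0.055, -0.17, 0],
  [-0.15, -0.12, 0.078, -0.33, -0.082, -0.255, 0],
  [-0.2, -0.16, 0.105, -0.44, -0.11, -0.34, 0],
  [-0.243, -0.201, 0.131, -0.551, -0.137, -0.426, 0],
])

```text
time_s: 12.5
tcp_pos: [535.1, 195.7, 332.2]
tool_rot: [-0.042, 0.995, 0.09, -0.006]
force: [0.7, 0.3, -4.6]
opening: 0.17
```

Call:
jog_arm([
  [-0.062, -0.025, 0.034, -0.132, 0.015, -0.088, 0],
  [-0.124, -0.05, 0.069, -0.265, 0.03, -0.176, 0],
  [-0.186, -0.076, 0.103, -0.4, 0.045, -0.265, 0],
  [-0.248, -0.1, 0.138, -0.53, 0.06, -0.353, 0],
  [-0.31, -0.127, 0.172, -0.662, 0.076, -0.441, 0],
])

```text
time_s: 13.12
tcp_pos: [435.5, 220.6, 283.5]
tool_rot: [0.211, 0.942, 0.255, 0.054]
force: [-0.6, 0.4, -4.7]
opening: 0.169
```

```bash
python3 -c "
from k import *
keys(())
P,Q,s=pose()
for O,yw in(([520,210,140],-38),([569,298,110],-15)):
  Pt,Qt=tcp_for_jug(O,jug_R(yw,0));delta(P,Q,Pt,Qt);P,Q=Pt,Qt
"
```

```text
13.125 [435.5 220.6 283.5] [-0.6  0.4 -4.7] 14.4 [ 0.467 -0.205 -0.16   1.594 -0.439  1.505]
O [457.1 182.9 189.7] tilt 29.9 tray in jug [285.   1. -36.] tip [532.  54. 259.]
shift [ 0.123 -0.199  0.214] turn [-0.659  0.317 -0.373]
shift [ 0.222 -0.098  0.032] turn [-0.003  0.419 -0.293]
```

Call:
jog_arm([
  [0.024, -0.04, 0.043, -0.132, 0.063, -0.075, 0],
  [0.05, -0.08, 0.086, -0.264, 0.127, -0.15, 0],
  [0.074, -0.12, 0.13, -0.396, 0.19, -0.224, 0],
  [0.1, -0.16, 0.172, -0.528, 0.254, -0.3, 0],
  [0.123, -0.199, 0.214, -0.659, 0.317, -0.373, 0],
])

```text
time_s: 13.75
tcp_pos: [454.3, 262.0, 198.8]
tool_rot: [0.417, 0.796, 0.39, 0.2]
force: [0.3, 1.2, -5.4]
opening: 0.162
```

Call:
jog_arm([
  [0.044, -0.02, 0.006, 0, 0.084, -0.059, 0],
  [0.09, -0.04, 0.013, 0, 0.168, -0.117, 0],
  [0.133, -0.06, 0.02, 0, 0.25, -0.176, 0],
  [0.178, -0.08, 0.026, 0, 0.335, -0.234, 0],
  [0.222, -0.098, 0.032, -0.003, 0.419, -0.293, 0],
])

```text
time_s: 14.38
tcp_pos: [488.5, 319.8, 168.6]
tool_rot: [0.367, 0.702, 0.542, 0.279]
force: [0.4, -0.5, -4.5]
opening: 0.166
```

Call:
jog_arm([
  [0, 0, 0, 0, 0, 0, 0],
  [0, 0, 0, 0, 0, 0, 0],
])

```text
time_s: 14.62
tcp_pos: [488.8, 319.4, 170.8]
tool_rot: [0.369, 0.704, 0.539, 0.279]
force: [-0.2, 0.3, -4.2]
opening: 0.168
```

```bash
python3 -c "
from k import *
keys(())
P,Q,s=pose();m=optics.camera_model('scene')
O,J=jug_for_tcp(P,Q)
im=np.ascontiguousarray(optics.camera('scene')[:,:,::-1])
for p in([-100,0,116],[-100,0,30],[62,0,115],[-62,0,115],[0,62,115],[0,-62,115],[0,-44,0],[0,44,0],[95,0,134]):
  u=proj(m,O+J.apply(p));cv2.circle(im,tuple(int(round(v)) for v in u),2,(0,255,255),-1)
cv2.imwrite('pics/s5.png',cv2.resize(im[150:330,180:500],None,fx=2.4,fy=2.4))
for h in(12,0):
  Pt,Qt=tcp_for_jug([569,298,h],jug_R(-15,0));delta(P,Q,Pt,Qt)
"
```

```text
14.625 [488.8 319.4 170.8] [-0.2  0.3 -4.2] 14.4 [ 0.711 -0.579 -0.891  0.584 -0.749  0.7  ]
O [570.3 297.4 111.2] tilt 0.1 tray in jug [  84. -301.  -95.] tip [662. 272. 245.]
shift [ 0.001 -0.274  0.185] turn [ 0.001  0.003 -0.004]
shift [ 0.002 -0.306  0.208] turn [ 0.001  0.003 -0.004]
```

View pics/s5.png

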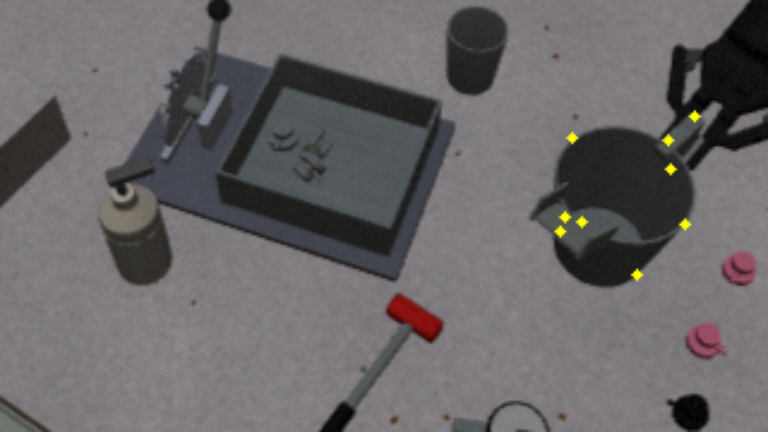

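The jug is empty and upright and all three pieces are in the tray. Lowering it now.

Call:
jog_arm([
  [0, -0.08, 0.054, 0, 0, 0, 0],
  [0, -0.16, 0.108, 0, 0, 0, 0],
  [0, -0.23, 0.155, 0, 0, 0, 0],
  [0, -0.274, 0.185, 0, 0.003, -0.004, 0],
  [0, -0.274, 0.185, 0, 0.003, -0.004, 0],
])

```text
time_s: 15.3
tcp_pos: [486.8, 319.6, 70.5]
tool_rot: [0.368, 0.702, 0.542, 0.279]
force: [-0.4, -0.4, -4.3]
opening: 0.162
```

Call:
jog_arm([
  [0, -0.008, 0.006, 0, 0, 0, 0],
  [0, -0.016, 0.011, 0, 0, 0, 0],
  [0, -0.022, 0.015, 0, 0, 0, 0],
  [0, -0.022, 0.015, 0, 0, 0, 0],
])

```text
time_s: 15.8
tcp_pos: [487.6, 320.4, 64.6]
tool_rot: [0.368, 0.702, 0.541, 0.281]
force: [0.3, -0.5, -4.4]
opening: 0.165
```

```bash
python3 -c "
from k import *
keys(());P,Q,s=pose();print(s['moment'])
"
```

```text
15.8 [487.6 320.4  64.6] [ 0.3 -0.5 -4.4] 14.1 [ 0.713 -0.416 -0.986  0.321 -0.748  0.695]
O [569.4 298.8   5.1] tilt 0.2 tray in jug [  84. -302.   11.] tip [661. 274. 139.]
[0.51867329 1.86128581 0.00488066]
```

Call:
jog_arm([
  [0, -0.004, 0.003, 0, 0, 0, 0],
  [0, -0.008, 0.006, 0, 0, 0, 0],
  [0, -0.012, 0.008, 0, 0, 0, 0],
  [0, -0.012, 0.008, 0, 0, 0, 0],
])

```text
time_s: 16.3
tcp_pos: [487.6, 320.4, 60.3]
tool_rot: [0.368, 0.702, 0.541, 0.281]
force: [0.4, 0.2, -4.6]
opening: 0.169
```

```bash
python3 -c "
from k import *
keys(());P,Q,s=pose();print(s['moment'])
"
```

```text
16.3 [487.6 320.4  60.3] [ 0.4  0.2 -4.6] 14.5 [ 0.713 -0.406 -0.988  0.309 -0.748  0.695]
O [569.4 298.8   0.8] tilt 0.2 tray in jug [  84. -302.   15.] tip [661. 274. 135.]
[ 0.51033281  1.79028588 -0.07469522]
```

Call:
jog_arm([
  [0, -0.003, 0.002, 0, 0, 0, 0],
  [0, -0.006, 0.004, 0, 0, 0, 0],
  [0, -0.006, 0.004, 0, 0, 0, 0],
  [0, -0.006, 0.004, 0, 0, 0, 0],
])

```text
time_s: 16.8
tcp_pos: [488.2, 320.8, 59.5]
tool_rot: [0.369, 0.702, 0.54, 0.282]
force: [-4.1, -1.5, 6.4]
opening: 0.161
```

```bash
python3 -c "
from k import *
keys(());P,Q,s=pose();print(s['moment'])
"
```

```text
16.8 [488.2 320.8  59.5] [-4.1 -1.5  6.4] 13.8 [ 0.713 -0.402 -0.988  0.303 -0.749  0.695]
O [5.701e+02 2.992e+02 2.000e-01] tilt 0.3 tray in jug [  84. -303.   16.] tip [661. 275. 135.]
[-0.1986949   0.52148944 -0.4522672 ]
```

Contact is made (+6 N). Release, back straight off, then climb.

Call:
jog_arm([
  [0, 0, 0, 0, 0, 0, 40],
  [0, 0, 0, 0, 0, 0, 85],
  [0, 0, 0, 0, 0, 0, 85],
  [0, 0, 0, 0, 0, 0, 85],
  [0, 0, 0, 0, 0, 0, 85],
])

```text
time_s: 17.42
tcp_pos: [487.5, 320.4, 58.1]
tool_rot: [0.368, 0.702, 0.541, 0.281]
force: [0.5, 0.2, 0.1]
opening: 0.997
```

Call:
jog_arm([
  [0, 0, -0.05, 0, 0, 0, 85],
  [0, 0, -0.15, 0, 0, 0, 85],
  [0, 0, -0.3, 0, 0, 0, 85],
  [0, 0.15, -0.45, 0, 0, 0, 85],
  [0, 0.3, -0.5, 0, 0, 0, 85],
])

```text
time_s: 18.05
tcp_pos: [417.4, 340.5, 220.3]
tool_rot: [0.368, 0.701, 0.542, 0.282]
force: [1.0, 1.2, -0.2]
opening: 0.996
```

Run:
```python
from k import *
P,Q,s=pose();print(s["time_s"],P,s["force"],s["qpos"].round(2))
t=np.ascontiguousarray(optics.camera("top")[:,:,::-1]);sc=np.ascontiguousarray(optics.camera("scene")[:,:,::-1])
cv2.imwrite("pics/t2.png",t);cv2.imwrite("pics/sc2.png",sc)
m=optics.camera_model("top");ms=optics.camera_model("scene")
f=t.astype(int);mask=((f[:,:,0]-f[:,:,2]>10)&(f.sum(2)<330)&(f.sum(2)>120)).astype(np.uint8);mask[:100]=0;mask[:,:240]=0;mask[:,420:]=0
print("maskpx",mask.sum())
n,l,st,c=cv2.connectedComponentsWithStats(mask);i=1+st[1:,4].argmax();
r=cv2.minAreaRect(cv2.findContours((l==i).astype(np.uint8),0,1)[0][0]);B=cv2.boxPoints(r);W=np.array([onz(m,b,12) for b in B]);print(r,W.round(1).tolist(),W.mean(0).round(1))
def dark(im,x0,x1,y0,y1):
    g=im[y0:y1,x0:x1].sum(2);n,l,st,c=cv2.connectedComponentsWithStats((g<75).astype(np.uint8));i=1+st[1:,4].argmax();return c[i]+[x0,y0],st[i,4]
a=dark(t,370,395,190,215);b=dark(sc,260,285,142,165);print(a,b,tri(m,a[0],ms,b[0]))
```

```text
18.05 [417.43049767 340.52701016 220.2526571 ] [ 0.97960694  1.16378122 -0.21108017] [ 0.86 -0.64 -0.82  0.83 -0.83  0.86]
maskpx 8181
((331.2685546875, 190.03555297851562), (76.97418212890625, 119.99259948730469), 76.50426483154297) [[655.1, 123.8, 12.0], [726.8, -210.3, 12.0], [511.8, -252.7, 12.0], [442.9, 78.1, 12.0]] [584.2 -65.3  12. ]
(array([381.11428571, 202.62857143]), np.int32(70)) (array([270.54, 153.58]), np.int32(50)) [ 537.32255599 -183.18397356  139.13203658]
```

```bash
cat > l.py <<'E'
from h import *
from scipy.spatial.transform import Slerp
yw=.208;DX=np.array([np.cos(yw),np.sin(yw),0]);DY=np.array([-np.sin(yw),np.cos(yw),0]);Z=np.array([0,0,1.])
C=np.array([584.2,-65.3,0]);PIV=C-105*DY+45*Z;TRAY=C+55*DY+16*Z
def lt(a,r):
    u=np.sin(a)*DX+np.cos(a)*Z;x=np.cos(a)*DX-np.sin(a)*Z;return PIV+r*u,R.from_matrix(np.c_[x,np.cross(-u,x),-u])
E
python3 - <<'E'
from l import *
P,Q,s=pose();Pp,Qp=lt(-.6,230)
print(Pp, (Q.inv()*Qp).magnitude()*57.3)
S=Slerp([0,1],R.concatenate([Q,Qp]))
for f,pt in((.4,[420,180,330]),(.75,[450,0,330]),(1,Pp)):
    Qt=S(f);print(pt);delta(P,Q,pt,Qt);P,Q=np.array(pt),Qt
Pt,Qt=lt(-.6,98);print(Pt);delta(P,Q,Pt,Qt)
E
```

```text
[ 478.81427618 -194.85495594  234.82719143] 75.00423747947455
[420, 180, 330]
shift [-0.518  0.367 -0.086] turn [ 0.264 -0.013  0.612]
[450, 0, 330]
shift [-0.413  0.42   0.15 ] turn [ 0.231 -0.012  0.535]
[ 478.81427618 -194.85495594  234.82719143]
shift [-0.393  0.527  0.315] turn [ 0.165 -0.008  0.382]
[ 551.74059348 -179.46367632  125.88289026]
shift [-0.   -0.    0.44] turn [-0. -0. -0.]
```

Call:
jog_arm([
  [-0.518, 0.367, -0.086, 0.264, -0.013, 0.612, 70],
  [-0.518, 0.367, -0.086, 0.264, -0.013, 0.612, 70],
  [-0.518, 0.367, -0.086, 0.264, -0.013, 0.612, 70],
  [-0.518, 0.367, -0.086, 0.264, -0.013, 0.612, 70],
  [-0.518, 0.367, -0.086, 0.264, -0.013, 0.612, 70],
])

```text
time_s: 18.77
tcp_pos: [448.5, 220.7, 338.1]
tool_rot: [0.229, 0.855, 0.376, 0.274]
force: [0.4, -0.8, -0.3]
opening: 0.82
```

Call:
jog_arm([
  [-0.413, 0.42, 0.15, 0.231, -0.012, 0.535, 70],
  [-0.413, 0.42, 0.15, 0.231, -0.012, 0.535, 70],
  [-0.413, 0.42, 0.15, 0.231, -0.012, 0.535, 70],
  [-0.413, 0.42, 0.15, 0.231, -0.012, 0.535, 70],
  [-0.413, 0.42, 0.15, 0.231, -0.012, 0.535, 70],
])

```text
time_s: 19.4
tcp_pos: [506.1, 44.9, 353.2]
tool_rot: [0.087, 0.94, 0.212, 0.254]
force: [0.1, 0.5, -0.2]
opening: 0.817
```

Run:
```python
from l import *
P,Q,s=pose();print(s["time_s"],P,s["force"],s["qpos"].round(2))
Pp,Qp=lt(-.6,230);delta(P,Q,Pp,Qp)
```

```text
19.4 [506.12019695  44.89919085 353.20251554] [ 0.07027155  0.54335892 -0.18529938] [-0.2  -0.84 -0.53  1.34  0.05  0.94]
shift [-0.598  0.577  0.335] turn [0.19  0.128 0.361]
```

J2 is at its limit, so I'll lean the tool less (0.4 rad) for the knob grasp.

```bash
cat >> l.py <<'E'
def kt(a,at,off):
    """TCP with tool lean at, grasp centre 'off' mm above knob at lever lean a (TCP 20 beyond)"""
    K=PIV+118*(np.sin(a)*DX+np.cos(a)*Z);_,Qt=lt(at,0);return K-Qt.apply([0,0,1])*(off-20),Qt
E
python3 - <<'E'
from l import *
P,Q,s=pose()
for o in(115,0):
    Pt,Qt=kt(-.635,-.4,o);print(Pt);delta(P,Q,Pt,Qt);P,Q=Pt,Qt
E
```

```text
[ 501.19923893 -190.13055419  227.49925461]
shift [-0.543  0.582  0.394] turn [ 0.225 -0.124  0.34 ]
[ 545.0170877  -180.88268884  121.5772403 ]
shift [0.    0.    0.383] turn [0. 0. 0.]
```

Call:
jog_arm([
  [-0.543, 0.582, 0.394, 0.225, -0.124, 0.34, 70],
  [-0.543, 0.582, 0.394, 0.225, -0.124, 0.34, 70],
  [-0.543, 0.582, 0.394, 0.225, -0.124, 0.34, 70],
  [-0.543, 0.582, 0.394, 0.225, -0.124, 0.34, 70],
  [-0.543, 0.582, 0.394, 0.225, -0.124, 0.34, 70],
])

```text
time_s: 20.02
tcp_pos: [501.5, -188.5, 225.4]
tool_rot: [-0.023, 0.975, 0.103, 0.197]
force: [0.1, -0.1, 0.0]
opening: 0.822
```

Call:
jog_arm([
  [0, 0, 0, 0, 0, 0, 70],
  [0, 0, 0, 0, 0, 0, 70],
])

```text
time_s: 20.27
tcp_pos: [503.0, -186.6, 230.4]
tool_rot: [-0.021, 0.974, 0.105, 0.199]
force: [-0.8, 0.5, 0.2]
opening: 0.823
```

Run:
```python
from l import *
P,Q,s=pose();print(s["time_s"],P,s["force"],s["qpos"].round(2))
for o in(115,0):
    Pt,Qt=kt(-.635,-.4,o);delta(P,Q,Pt,Qt)
m=optics.camera_model("wrist");im=np.ascontiguousarray(optics.camera("wrist")[:,:,::-1])
print(proj(m,PIV+118*(np.sin(-.635)*DX+np.cos(-.635)*Z)), proj(m,PIV+118*(np.sin(.25)*DX+np.cos(.25)*Z)))
g=im.sum(2)
n,l,st,c=cv2.connectedComponentsWithStats((g<60).astype(np.uint8))
for i in range(1,n):
    if st[i,4]>150: print(st[i],c[i].round(1))
cv2.imwrite("pics/w3.png",im)
```

```text
20.275 [ 502.99897367 -186.64037003  230.3582768 ] [-0.81794695  0.47337297  0.19396073] [-0.8  -0.49 -0.48  1.36  0.34  0.6 ]
shift [-0.011  0.01   0.006] turn [-0.001 -0.004  0.008]
shift [-0.013  0.01   0.389] turn [-0.001 -0.004  0.008]
[317.05046277 198.61695712] [431.35506916 191.78301222]
[ 392  278  237  122 6658] [509.8 354.9]
[  15  330   75   70 1257] [ 59.3 376.7]
[108 364  26  36 306] [120.5 383.9]
```

View pics/w3.png

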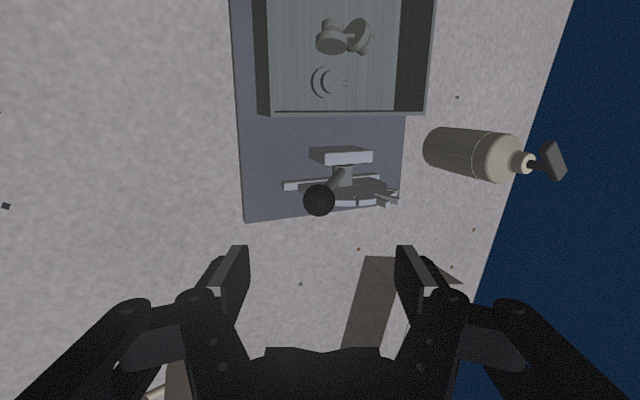

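The knob is at (319,200) against a predicted (317,199), and all three pieces are in the tray. Approach and grip the knob lightly.

Call:
jog_arm([
  [-0.013, 0.01, 0.1, 0, -0.004, 0.008, 70],
  [-0.013, 0.01, 0.25, 0, -0.004, 0.008, 70],
  [-0.013, 0.01, 0.389, 0, -0.004, 0.008, 70],
  [-0.013, 0.01, 0.389, 0, -0.004, 0.008, 70],
  [-0.013, 0.01, 0.389, 0, -0.004, 0.008, 60],
])

```text
time_s: 20.95
tcp_pos: [544.8, -182.3, 122.7]
tool_rot: [-0.021, 0.975, 0.101, 0.198]
force: [-0.3, -0.5, 0.6]
opening: 0.703
```

Call:
jog_arm([
  [0, 0, 0, 0, 0, 0, 40],
  [0, 0, 0, 0, 0, 0, 15],
  [0, 0, 0, 0, 0, 0, 15],
  [0, 0, 0, 0, 0, 0, 15],
], squeeze=30)

```text
time_s: 21.45
tcp_pos: [544.6, -183.3, 122.3]
tool_rot: [-0.02, 0.975, 0.1, 0.198]
force: [-4.2, 0.9, 6.8]
opening: 0.284
```

Run:
```python
from l import *
P,Q,s=pose();print(s["time_s"],P,s["force"],s["qpos"].round(2),s["opening"]*85.4)
G=P-Q.apply([0,0,1])*20;r=G-PIV;print(G,r@DX,r@DY,r[2],np.linalg.norm(r),np.arctan2(r@DX,r[2]))
for a,at in((-.3,-.2),(0,0),(.26,.15)):
    Pt,Qt=kt(a,at,0);print(Pt.round());delta(P,Q,Pt,Qt);P,Q=Pt,Qt
```

```text
21.45 [ 544.64318978 -183.25027235  122.34722277] [-4.15340543  0.9063789   6.84800649] [-0.73 -0.37 -0.59  1.11  0.32  0.68] 24.248792917022744
[ 537.00302373 -184.84151887  140.76177672] -70.86541966392583 -2.2185692830470867 95.76177672361422 119.15178401967529 -0.6370818330765557
[ 576. -174.  138.]
shift [ 0.119 -0.008 -0.007] turn [ 0.001 -0.256 -0.003]
[ 606. -168.  143.]
shift [0.104 0.    0.005] turn [ 0.    -0.255  0.   ]
[ 633. -162.  139.]
shift [ 0.091 -0.     0.012] turn [-0.    -0.191  0.   ]
```

Call:
jog_arm([
  [0.03, 0, -0.002, 0, -0.064, 0, 15],
  [0.06, 0, -0.004, 0, -0.128, 0, 15],
  [0.09, 0, -0.006, 0, -0.192, 0, 15],
  [0.119, -0.004, -0.007, 0, -0.256, 0, 15],
])

```text
time_s: 21.95
tcp_pos: [575.1, -176.6, 137.4]
tool_rot: [-0.009, 0.99, 0.101, 0.097]
force: [-4.3, -10.2, -1.8]
opening: 0.288
```

Call:
jog_arm([
  [0.026, 0, 0.001, 0, -0.064, 0, 15],
  [0.052, 0, 0.002, 0, -0.128, 0, 15],
  [0.078, 0, 0.004, 0, -0.192, 0, 15],
  [0.104, 0, 0.005, 0, -0.255, 0, 15],
])

```text
time_s: 22.45
tcp_pos: [605.2, -170.4, 142.1]
tool_rot: [0.001, 0.995, 0.102, -0.002]
force: [-5.8, -8.1, 0.0]
opening: 0.279
```

Run:
```python
from l import *
P,Q,s=pose();print(s["time_s"],P,s["force"],s["qpos"].round(2),s["opening"]*85.4)
G=P-Q.apply([0,0,1])*20;r=G-PIV;print(G,r@DX,r@DY,r[2],np.linalg.norm(r),np.arctan2(r@DX,r[2]))
for a,at in((.25,.15),):
    Pt,Qt=kt(a,at,0);print(Pt.round());delta(P,Q,Pt,Qt);P,Q=Pt,Qt
```

```text
22.45 [ 605.23416611 -170.3588586   142.06513268] [-5.76896689 -8.13359915  0.03236864] [-0.48  0.2   0.04  1.41 -0.    0.89] 23.785854704482695
[ 605.32765098 -170.31054007  162.06485583] -1.0127728966718428 -2.110062330893685 117.06485582982887 117.08825108626019 -0.00865116710860843
[ 632. -163.  140.]
shift [ 0.091 -0.007  0.008] turn [ 0.001 -0.185 -0.005]
```

Call:
jog_arm([
  [0.03, 0.002, 0.001, 0, -0.06, 0, 15],
  [0.06, 0.004, 0.003, 0, -0.12, 0, 15],
  [0.091, 0.004, 0.008, 0, -0.185, 0, 15],
  [0.091, 0.004, 0.008, 0, -0.185, 0, 15],
])

```text
time_s: 22.95
tcp_pos: [633.0, -164.4, 138.3]
tool_rot: [0.007, 0.992, 0.103, -0.074]
force: [-0.5, -1.0, 0.7]
opening: 0.281
```

Run:
```python
from l import *
P,Q,s=pose();print(s["time_s"],P,s["force"],s["qpos"].round(2),s["opening"]*85.4)
G=P-Q.apply([0,0,1])*20;r=G-PIV;print(G,r@DX,r@DY,r[2],np.linalg.norm(r),np.arctan2(r@DX,r[2])+.7)
```

```text
22.95 [ 632.95433031 -164.42449602  138.28736091] [-0.50428355 -1.04783974  0.71866805] [-0.41  0.45  0.33  1.57 -0.09  0.96] 23.993554679697553
[ 635.86702301 -163.84644747  158.06568443] 30.203207031280805 -2.0917824134696197 113.06568443168112 117.04895670036623 0.9610346729655468
```

Lever is at about 0.96. Release, back off along the tool, and check.

Call:
jog_arm([
  [0, 0, 0, 0, 0, 0, 45],
  [0, 0, 0, 0, 0, 0, 60],
  [0, 0, 0, 0, 0, 0, 60],
  [0, 0, -0.1, 0, 0, 0, 60],
  [0, 0, -0.25, 0, 0, 0, 60],
])

```text
time_s: 23.58
tcp_pos: [642.5, -161.7, 212.5]
tool_rot: [0.006, 0.992, 0.102, -0.074]
force: [0.2, 0.1, 0.6]
opening: 0.702
```

Call:
jog_arm([
  [0, 0.1, -0.2, 0, 0, 0, 60],
  [-0.15, 0.3, -0.3, 0, 0, 0, 60],
  [-0.3, 0.5, -0.3, 0, 0, 0, 60],
  [-0.45, 0.7, -0.3, 0, 0, 0, 60],
  [-0.45, 0.7, -0.3, 0, 0, 0, 60],
])

```text
time_s: 24.2
tcp_pos: [567.1, -394.6, 322.1]
tool_rot: [0.007, 0.992, 0.102, -0.073]
force: [0.1, -0.0, 0.4]
opening: 0.702
```

Run:
```python
from l import *
P,Q,s=pose();print(s["time_s"],P,s["force"])
t=np.ascontiguousarray(optics.camera("top")[:,:,::-1]);sc=np.ascontiguousarray(optics.camera("scene")[:,:,::-1])
m=optics.camera_model("top");ms=optics.camera_model("scene")
K=PIV+120*(np.sin(.25)*DX+np.cos(.25)*Z);a=proj(m,K);b=proj(ms,K);print("pred",a,b)
def dark(im,u,r=13):
    x0,y0=int(u[0])-r,int(u[1])-r;g=im[y0:y0+2*r,x0:x0+2*r].sum(2);n,l,st,c=cv2.connectedComponentsWithStats((g<75).astype(np.uint8));i=1+st[1:,4].argmax();return c[i]+[x0,y0],st[i,4]
da,db=dark(t,a),dark(sc,b);k=tri(m,da[0],ms,db[0]);r=k-PIV;print(da,db,k,"angle",.7+np.arctan2(r@DX,r[2]),"r",np.linalg.norm(r))
A=cv2.resize(t[130:250,150:410],(780,360),interpolation=cv2.INTER_CUBIC);
x,y=int(b[0]),int(b[1]);B=cv2.resize(sc[y-30:y+70,x-50:x+210],(780,300),interpolation=cv2.INTER_CUBIC)
cv2.imwrite("pics/fin.png",np.vstack([A,B])[:600])
cv2.imwrite("pics/fin.png",cv2.resize(np.vstack([A,B]),(702,594)))
```

```text
24.2 [ 567.0979352  -394.56358626  322.05331774] [ 0.06348277 -0.00819196  0.42291353]
pred [372.69329353 163.43288309] [253.49023427 175.27249793]
(array([372.64516129, 163.51612903]), np.int32(62)) (array([253.42857143, 176.67142857]), np.int32(70)) [ 635.47407983 -162.58992007  155.89549829] angle 0.9648581114292127 r 114.90483262028428
```

View pics/fin.png

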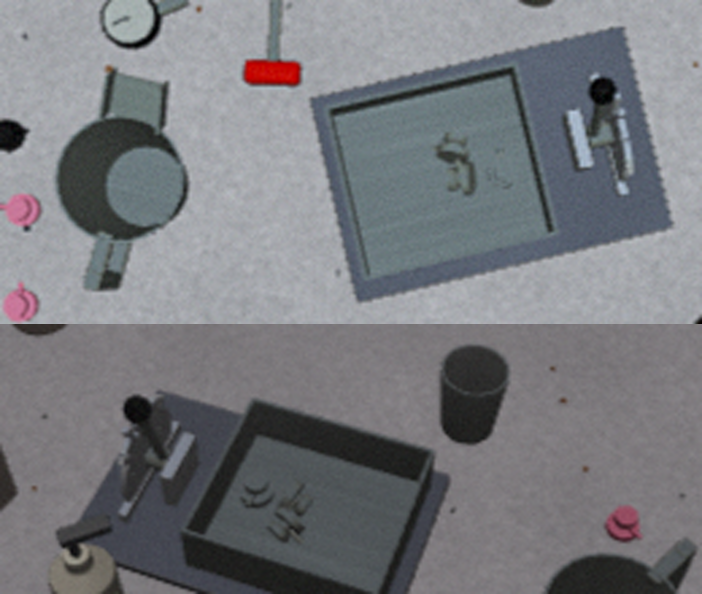

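The jug stands empty and upright, three pieces are in the tray, and the lever measures about 0.96 rad. The robot is clear of everything, so I'm handing in.

```bash
python3 -c "
from cell import ticket;print(ticket.hand_in())"
```

```text
the job is handed in; nothing more can be done
None
```

The job is handed in, at about 24 s of robot time. The hand-in reports no verdict, so what follows rests on my own last checks.

- **Pour:** I took the jug by its handle and turned the spout to the tray while it was still upright. I then tilted it to 112° and the chestpieces slid out into the tray. Joint 4 reached its range limit at about 98° of tilt with the pieces still inside. I swung the jug's heading to about -100°, keeping the spout over the tray, to finish the pour.
- **Jug:** It stands empty and upright, within a few millimetres of where it started. By the arm's pose it was set down at 0.3° of tilt.
- **Chestpieces:** All three steel pieces lie in the tray, seen in the last top and scene views. The wrist load dropped by about 1.7 N during the pour, which fits three 50 g pieces.
- **Lever:** I gripped the knob along its swing, moved it and let go. The two cameras give 0.965 rad, against a target of 0.95 ± 0.1. The knob measured 115 mm from the pivot instead of 120 mm, so the pivot position I used is a few millimetres uncertain. I did not confirm by eye that the rod sits between the two tall teeth; the pictures were too coarse for that.
- **Bystanders and robot:** The hammer, gauge, beaker, gel and look-alikes visible in those last views look unmoved. I did not measure their positions afterwards. The mug was out of those crops, but the arm never went near it. The arm ended clear of everything, with the wrist force near zero.

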